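# Lock the child-safe medicine box and test the catch

## Task

Lock the shut medicine box: push the knob on its sloping lid in, turn it clockwise past its safety stop until its nose points at the box's low front edge, and let it spring back out. Then prove that the catch holds with a steady tug of about 10 N on the knob, straight out from the lid, for about a second, staying under 20 N. Leave the box locked and shut, let go, and do not disturb the mirror, dish, cup or sunglasses.

Things in the scene. Friction and masses are not known exactly. Their poses are not given: they have to be found in the camera images.
- medbox: In mm. White steel medicine box, 220 deep (x), 260 wide (y), heavy: it does not move. Origin: centre of its underside, z up; its low front (65 high, at x = -110) looks to its own -x, away from the robot. A hinged lid slopes up at 28 degrees from the front edge to a flat top strip, 166 high, at the back (x = 80 to 110). The knob's axis meets the lid at x = -55, y = 0, z = 94 and is square to it.
- knob_grip: In mm. Steel knob in the lid. Turns with it: point on its axis 40 out from the lid, 10 below the top of the grip bar. z = out along the axis (28 deg off vertical, leaning to the box's front); x = along the bar to its rounded nose; y = across it. Bar: 60 long (28 behind to 32 ahead), 16 thick, 30 high, on a round flange 60 across whose face is 20 below this point. Fixed collar round it: 73 across.
- knob (a joint): Turn of the knob, rad, growing clockwise seen from outside. 0 to 0.2 free: the nose points to the right (seen from the front) and a tongue under the lid is clear. 0.25 to 1.01 is barred by the safety stop unless the knob is pushed in. Locked from 1.06 to the end stop at 1.31, where the nose points at the front edge. It stays as left; about 0.03 N m of friction.
- knob_push (a joint): How far the knob is pushed in, m. 0 = sprung right out; 0.009 = fully in, flange about level with the collar. The spring takes 4 N to start and 9.4 N at full depth. At least 0.006 in, the knob passes the safety stop; let go part way round, it stays caught at 0.0055; in the locked position it springs out again to 0 and can not be turned back without pushing.
- lid (a joint): Opening of the lid about its hinge along the top of the slope, rad; 0 = shut. The knob's axis is 153 mm down the slope from the hinge. The lid is loose: unlocked, a pull of about 2.5 N at the knob lifts it, and it falls shut by itself.
- keeper (a joint): How far the sprung keeper inside the box is drawn out, m, 0 at rest. Locked, the knob's tongue lies 0.5 mm under it. A pull on the knob first takes about 2.5 N to lift the lid by that much, then draws the keeper out, 0.3 mm per further N at the knob: 10 N, 0.002; 20 N, 0.005. The knob tilts with the lid as it comes (0.0065 rad per mm); a stiff grip that resists this tilt takes some newtons more.
- mirror: In mm. Bystander, loose, 1.1 kg: round magnifying mirror 160 across with a dark silicone rim, on a jointed lever arm over a round steel foot 130 across; 295 high in all. Origin: centre of the foot's underside, z up; the glass looks to -x.
- pin_dish: In mm. Bystander, loose: white porcelain dish of hair pins, 120 across, 26 high. Origin: centre of its underside.
- steel_cup: In mm. Bystander, loose: empty stainless steel cup, 78 across the rim, 100 high, upright. Origin: centre of its underside.
- sunglasses: In mm. Bystander, loose: black plastic sunglasses standing on their rims with the side arms open; 150 wide (y), 140 front to back (x = 0 at the lenses to 140 at the arm ends), 50 high. Origin: under the nose bridge.

How it is judged (in metres and radians):
On the way, in this order (a step that is already met when the one before it is completed fails the run):
1. the knob has been pushed in and turned past the safety stop into the locked position (value of joint knob above 1.06 rad), for 0.1 s.
2. the locked knob is tugged outwards by the fingers: its tongue draws the sprung keeper out by more than 1 mm (a pull of about 6 N) for half a second (value of joint keeper above 0.001 m and value of joint knob above 1.06 rad and contact force between the fingers and knob_grip above 2 N), for 0.5 s.
At the end, for the whole second after the job is handed in: The knob stands past the safety stop in the locked position (turned more than 1.06 rad) and has sprung back out (pushed in by less than 2 mm), the lid lies shut (less than 0.012 rad open) with the keeper unloaded, and mirror, dish, cup and sunglasses are within 20 mm of where they stood (value of joint knob above 1.06 rad and value of joint knob_push below 0.002 m and value of joint lid below 0.012 rad and value of joint keeper below 0.0005 m and distance of each of mirror, pin_dish, steel_cup, sunglasses from where it was at the start of the episode below 0.02 m); the robot touches nothing.
It fails at once if the catch was pulled with more than 20 N: the keeper was drawn out by more than 5 mm (value of joint keeper above 0.005 m).
It fails at once if the mirror, dish, cup or sunglasses were knocked over or shoved (distance of any of mirror, pin_dish, steel_cup, sunglasses from where it was at the start of the episode above 0.03 m or angle between any of mirror, steel_cup's own z axis and vertical above 0.5 rad).
It also fails if it takes over 58 s, if anything falls off the work surface, if the arm or the gripper's body presses on something with over 40 N, if the wrist force passes 120 N, or if a joint passes its speed limit or range.

## Robot

A 7-joint arm with a two-finger parallel gripper is mounted at the origin on the work surface. World frame = base frame: x ahead of the robot, y to its left, z up, the work surface at z = 0. Lengths are in mm, angles in degrees, forces in N, time in s.
With the tool pointing down it reaches from about 400 to 850 mm from the base axis. Payload 4.4 kg.
Tool frame: the origin (TCP) lies between the finger pads; the fingertips stand 11 mm ahead of it and the grasp point (between the pads) lies 8 mm behind it; y points along the fingers, z is the direction in which the jaws open and shut, and the axes are right-handed (so a half turn about y gives the same grasp; the last joint's range is limited). The gripper opens to 94 mm and grips with 3 to 60 N. Pads are 16 mm wide; open, the fingers measure 119 mm over their backs; the gripper's body (75 mm by 177 mm) begins 78 mm behind the grasp point.
Start: joints at [67.735, 36.005, 2.206, 86.941, -1.547, 57.084, -1.146], TCP at [206.223, -616.433, 216.478] pointing down, gripper open.
Joint ranges: [-175.42, 175.42], [-21.48, 121.26], [-71.46, 75.88], [10.55, 141.38], [-63.04, 243.04], [13.31, 113.54], [-168.57, 168.57]. Speed limits (degrees/s): [147.25, 147.25, 180, 180, 180, 180, 180].

## Interface

Orientations are given as a 3x3 rotation matrix whose columns are the frame's x, y, z axes.
In Python, from rig import manip, imaging, models gives the robot as it stands. The module is installed in compiled form; this text tells all that it offers.
- The arm moves only by the tool apply_moves, never from a script. Its argument "increments" is a list that holds one entry, the list of rows, each a list of 6 numbers: the shift along the tool's x, y, z in units of 0.3 m (1.0 is 0.3 m), then the turn, a rotation vector about the tool's x, y, z in units of pi rad (1.0 is pi rad). In form: [[[tx, ty, tz, ax, ay, az], ...]]. A call has 1 to 10 rows; each row is the pose to reach, as a shift and turn from the pose commanded when the call began, along the tool's axes at that moment, turning the shorter way round; what a row does not reach only later rows make up. A row lasts 1/8 s, in which the tool goes at most 62.5 mm and 10.7 degrees, less where a joint would pass 70% of its speed; a pose out of reach is approached as far as the arm can. A call with a number of a shift or a turn outside -1 to 1 is refused whole. A call with a gripper value outside its range is refused whole. "gripper" is the opening, from -1 (shut) to 1 (fully open), so that 0 is half open, set as the call begins (left out, the last holds). The fingers move at their own pace and stop on an object; "grip_force" is the grip in N (left out, the last holds). Time passes only in rows, so rows that repeat a pose let the fingers close. It gives the time, the measured TCP pose, the force and the opening at its end, in the units of the state.
- manip.sense(): the state, without advancing time (a new reading comes with each control period).
- imaging.get_image(name): name is "side" or "top" or "wrist"; returns the picture (420x560x3 uint8, red, green, blue); there is no depth.
- imaging.camera_info(name): a dict with "K" (3x3 intrinsics, pixels), "rvec" (rotation vector, rad) and "tvec" (3), from world to camera coordinates, as OpenCV has them; the wrist camera has in their place "mount" (4x4, takes a point from camera to tool coordinates, whose origin is the TCP and whose axes are the tool frame's). Camera axes: x right, y down, z forward; pixel columns grow to the right and rows downward; lengths in mm; the calibration is good to about 2 mm. A picture is of the moment at which its call begins: read the wrist's pose just before it. camera_info takes no time and is no camera call.
- manip.finish_job(): hands the job in, once; it reports no verdict.
Trained networks look in the newest picture that a camera, given by its name, has taken for a name from the list of things; names that differ only in an ending like _2 or _b are one class to them, and where a whole thing is asked for, a point or a joint stands for the part that bears it (a point fixed in the world has none). Each returns a list of dicts, best first, with "p" (0 to 1); they miss things now and then, are a little off and sometimes report something else, mostly with a low value. They report only what shows in the picture. A call takes as long as a camera call.
- models.find_in(camera, thing): "box" ([centre column, centre row, width, height] in pixels, round what is visible of it).
- models.regions_of(camera, thing): "region" (420x560 bool, what is visible of it) and "box" ([centre column, centre row, width, height] in pixels, round what is visible of it).
The state is a dict: "clock": time; "joint_positions": joint angles; "qvel": joint speeds; "joint_torque": joint torques, N m; "tool_pos": TCP position; "orientation": TCP orientation; "contact_force": force on the tool from outside, world axes, zero at the start; "torque": the same for the moment, N m; "finger_gap": opening from 0.0 (shut) to 1.0 (fully open).
Only numpy, scipy, OpenCV 4.12 (cv2) and the standard library are available. Lean on these libraries where they do the work, as an engineer would, in place of code of your own. Each camera call takes 0.05 s, during which the arm holds its last target.

## Working session

There is one attempt and no reset: what is moved stays moved. The work goes in short steps, Python scripts to look and compute and a tool call to move; the robot and the scene stay as the last step left them, time stands still between calls to the robot, and variables do not carry over. Pictures are saved under pics/ and viewed, and the job is handed in when it is done.

Besides the shell and the picture viewer there is one more tool, called after "Emit:" as name(argument=value, ...) on one line, values as JSON. apply_moves: Moves the arm, as the interface text tells. Its arguments: {"type":"object","properties":{"increments":{"type":"array","items":{"type":"array","items":{"type":"array","items":{"type":"number"}}}},"gripper":{"type":"number"},"grip_force":{"type":"number"}},"required":["increments"]}

```bash
mkdir -p pics; ls
cat > h.py <<'E'
import numpy as np, cv2
from rig import manip, imaging, models
def shot(n,fn):
    im=imaging.get_image(n); cv2.imwrite('pics/'+fn,cv2.cvtColor(im,cv2.COLOR_RGB2BGR)); return im
E
python3 - <<'E'
from h import *
s=manip.sense()
for k,v in s.items(): print(k,np.round(v,3).tolist())
for n in ['side','top','wrist']:
    shot(n,n+'0.png')
    c=imaging.camera_info(n); print(n,{k:np.round(v,3).tolist() for k,v in c.items()})
E
```

```text
pics
clock 0.0
joint_positions [67.737, 36.057, 2.203, 86.995, -1.549, 57.085, -1.145]
qvel [-0.02, -0.074, -0.086, 0.019, 0.098, -0.075, 0.037]
joint_torque [0.001, -54.974, 1.143, -18.664, -0.052, 0.024, 0.0]
tool_pos [205.993, -615.814, 215.577]
orientation [[-0.948, -0.001, 0.317], [-0.317, 0.002, -0.948], [0.0, -1.0, -0.002]]
contact_force [-0.292, -0.557, -0.335]
torque [-0.009, 0.059, 0.02]
finger_gap 1.003
side {'K': [[418.37, 0.0, 274.191], [0.0, 418.37, 205.612], [0.0, 0.0, 1.0]], 'rvec': [0.626, -2.451, 1.405], 'tvec': [437.983, 227.928, 1023.194]}
top {'K': [[538.154, 0.0, 276.46], [0.0, 538.154, 203.757], [0.0, 0.0, 1.0]], 'rvec': [2.198, -2.188, 0.08], 'tvec': [-13.692, 501.311, 1571.897]}
wrist {'K': [[304.5, 0.0, 281.154], [0.0, 304.5, 209.046], [0.0, 0.0, 1.0]], 'mount': [[0.001, 0.96, 0.279, -80.948], [0.001, -0.279, 0.96, -168.18], [1.0, -0.001, -0.001, -0.51], [0.0, 0.0, 0.0, 1.0]]}
```

View pics/side0.png

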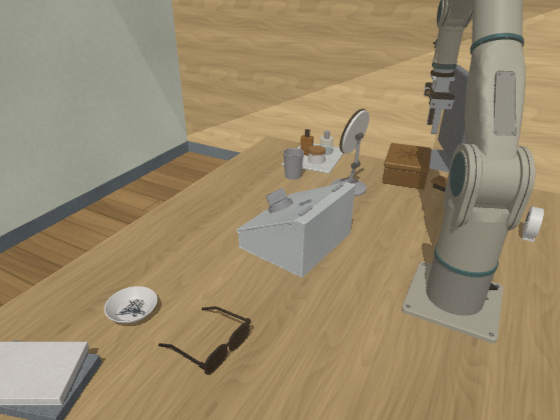

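View pics/top0.png

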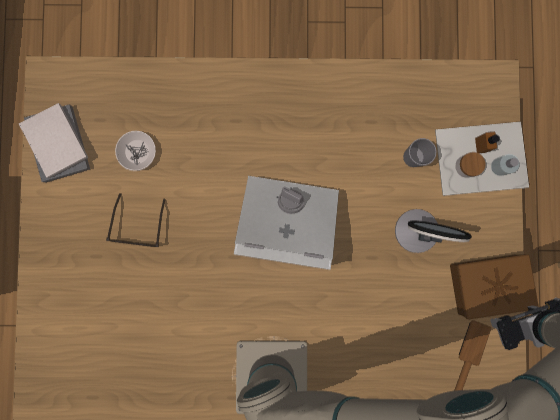

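Run:
```python
from h import *
for n in ['side','top']:
  imaging.get_image(n)
  for t in ['medbox','knob_grip','mirror','pin_dish','steel_cup','sunglasses']:
    print(n,t,[(np.round(d['box']).tolist(),round(float(d['p']),2)) for d in models.find_in(n,t)][:3])
print(manip.sense()['clock'])
```

```text
side medbox [([296.0, 229.0, 117.0, 93.0], 0.55)]
side knob_grip [([276.0, 199.0, 18.0, 18.0], 0.83)]
side mirror [([349.0, 153.0, 36.0, 90.0], 0.91)]
side pin_dish [([133.0, 303.0, 52.0, 35.0], 0.9)]
side steel_cup [([294.0, 166.0, 19.0, 31.0], 0.85)]
side sunglasses [([205.0, 341.0, 90.0, 66.0], 0.93), ([296.0, 228.0, 115.0, 97.0], 0.15)]
top medbox [([286.0, 220.0, 104.0, 93.0], 0.84)]
top knob_grip [([291.0, 196.0, 21.0, 22.0], 0.55), ([418.0, 153.0, 33.0, 30.0], 0.37), ([433.0, 229.0, 80.0, 42.0], 0.32)]
top mirror [([433.0, 230.0, 78.0, 48.0], 0.95)]
top pin_dish [([137.0, 152.0, 40.0, 38.0], 0.7), ([292.0, 197.0, 25.0, 19.0], 0.64)]
top steel_cup [([418.0, 153.0, 36.0, 32.0], 0.92), ([135.0, 151.0, 39.0, 37.0], 0.54), ([291.0, 198.0, 25.0, 23.0], 0.51)]
top sunglasses [([135.0, 219.0, 56.0, 52.0], 0.83)]
0.85
```

Run:
```python
from h import *
im=cv2.imread('pics/top0.png'); cv2.imwrite('pics/topz.png',cv2.resize(im[165:280,225:350],None,fx=6,fy=5,interpolation=cv2.INTER_CUBIC)[:600,:800])
im=cv2.imread('pics/side0.png'); cv2.imwrite('pics/sidez.png',cv2.resize(im[170:280,225:365],None,fx=5,fy=5,interpolation=cv2.INTER_CUBIC))
```

```text
(no output)
```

View pics/topz.png

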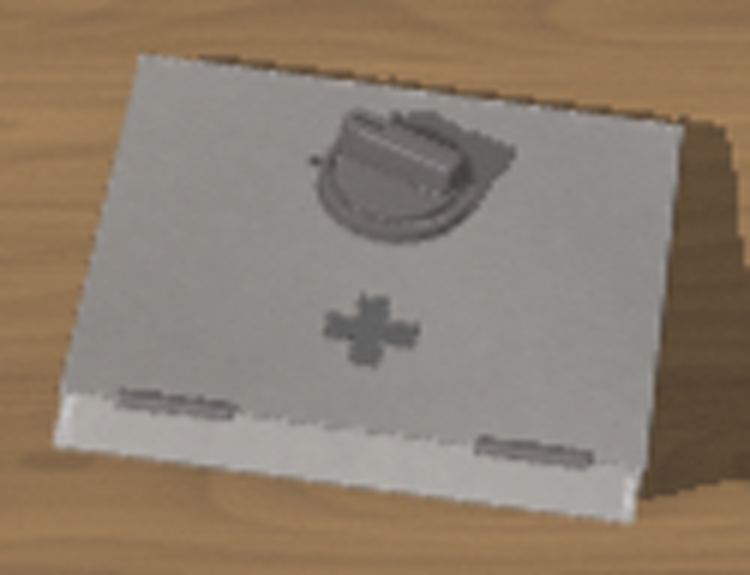

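View pics/sidez.png

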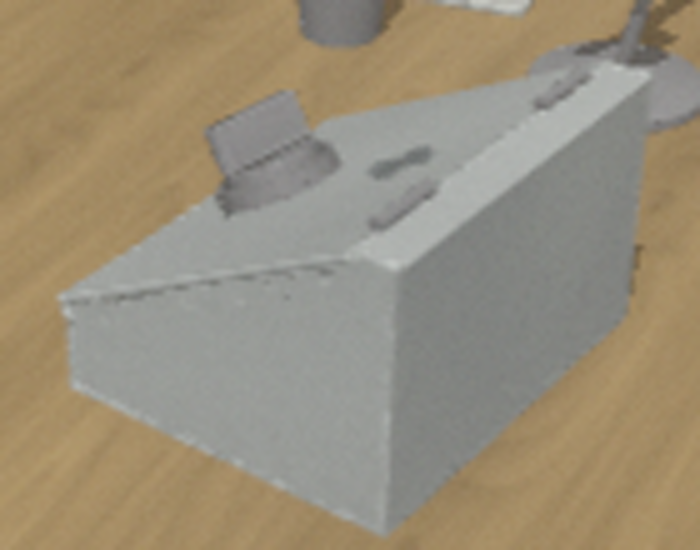

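```bash
cat >> h.py <<'E'
def proj(n,P):
    c=imaging.camera_info(n); p,_=cv2.projectPoints(np.array(P,float).reshape(-1,3),np.array(c['rvec']),np.array(c['tvec']),np.array(c['K']),None); return p[:,0]
def Rz(a): return np.array([[np.cos(a),-np.sin(a),0],[np.sin(a),np.cos(a),0],[0,0,1.]])
E
python3 - <<'E'
from h import *
from scipy.optimize import least_squares
T=[((-110,-130,65),(248.2,176.2)),((-110,130,65),(339,189.8)),((110,-130,166),(234,254.2)),((110,130,166),(330.3,269.2)),((80,-130,166),(235.7,243.4)),((80,130,166),(332,258))]
S=[((110,-130,0),(302.6,276.6)),((-110,-130,0),(240,247.2)),((110,-130,166),(304.2,223.6)),((-110,-130,65),(238,230)),((110,130,0),(351,233.6)),((110,130,166),(354.6,184.4))]
def res(q,which='TS',full=False):
    R=Rz(q[2]); r=[]
    for n,L in (('top',T),('side',S)):
        if n[0].upper() not in which: continue
        P=np.array([l[0] for l in L])@R.T+[q[0],q[1],0]
        r.append(proj(n,P)-np.array([l[1] for l in L]))
    return np.vstack(r).ravel()
for w in ['T','S','TS']:
    o=least_squares(res,[500,0,np.pi],args=(w,),x_scale=[100,100,1]); print(w,o.x[:2],np.degrees(o.x[2])); print(np.round(o.fun.reshape(-1,2),1).tolist())
q=o.x; R=Rz(q[2])
a=np.radians(28); zout=R@[-np.sin(a),0,np.cos(a)]
k0=R@[-55,0,94]+[q[0],q[1],0]
print('axis foot',k0,'z',zout,'grip pt',k0+40*zout)
E
```

```text
T [447.18466112 -42.43402052] 171.4782213275041
[[0.3, 0.6], [-0.9, 0.9], [-0.1, -0.2], [0.4, -0.2], [-0.0, -0.6], [0.4, -0.3]]
S [447.43895727 -40.52147773] 171.4766076015781
[[-0.1, 0.9], [-0.9, 0.2], [0.6, 0.5], [0.1, -1.4], [-0.7, -0.7], [1.0, -0.1]]
TS [447.47693072 -41.8694615 ] 171.4641157409481
[[0.1, 0.5], [-1.1, 0.8], [-0.3, -0.4], [0.2, -0.3], [-0.2, -0.8], [0.1, -0.4], [0.1, 0.6], [-0.7, -0.1], [0.8, 0.2], [0.3, -1.6], [-0.6, -0.9], [1.1, -0.2]]
axis foot [501.86770103 -50.03304557  94.        ] z [ 0.46427127 -0.0696831   0.88294759] grip pt [520.43855189 -52.82036962 129.31790371]
```

```bash
cat >> h.py <<'E'
import json
from scipy.spatial.transform import Rotation as Ro
BOX=[447.48,-41.87,np.radians(171.464)]
def geom(off=(0,0,0)):
    R=Rz(BOX[2]); a=np.radians(28)
    zo=R@[-np.sin(a),0,np.cos(a)]; d=R@[-np.cos(a),0,-np.sin(a)]
    return R@[-55,0,94]+np.array([BOX[0],BOX[1],0])+np.array(off), zo, d
def pose(theta,h,off=(0,0,0)):
    k,zo,d=geom(off); n=Ro.from_rotvec(zo*(1.31-theta)).apply(d)
    return k+h*zo, np.column_stack([-n,-zo,np.cross(n,zo)])
def inc(p0,R0,p,R):
    return np.round(np.r_[R0.T@(np.asarray(p)-p0)/300, Ro.from_matrix(R0.T@R).as_rotvec()/np.pi],4).tolist()
def cmdafter(p0,R0,row):
    row=np.array(row); return p0+R0@row[:3]*300, R0@Ro.from_rotvec(row[3:]*np.pi).as_matrix()
def ts():
    s=manip.sense(); return np.array(s['tool_pos']),np.array(s['orientation']),s
E
python3 - <<'E'
from h import *
for n,px,z in [('mirror',(418,231),0),('cup',(420,153),50),('dish',(136,151),13),('sung',(136,220),25)]:
    c=imaging.camera_info('top');R,_=cv2.Rodrigues(np.array(c['rvec']));t=np.array(c['tvec'])
    C=-R.T@t; d=R.T@np.linalg.inv(c['K'])@[px[0],px[1],1]; print(n,C+d*(z-C[2])/d[2])
c=imaging.camera_info('side');R,_=cv2.Rodrigues(np.array(c['rvec']));print('side cam',-R.T@np.array(c['tvec']))
p0=np.array([206.223,-616.433,216.478]); R0=ts()[1]
p1,R1=cmdafter(p0,R0,[0,-.8,0,0,0,0])
p,R=pose(0.1,190); print(p1,p,R.round(2).tolist()); print(inc(p1,R1,p,R))
E
```

```text
mirror [ 423.27978418 -433.30561268    0.        ]
cup [ 649.47708914 -428.31657571   50.        ]
dish [656.33785674 406.38423545  13.        ]
sung [451.1286091  399.01435954  25.        ]
side cam [ 15.12273267 883.30164809 714.32267409]
[ 206.21544622 -616.426053    456.47799978] [590.08226869 -63.27366137 261.76004264] [[-0.45, -0.46, 0.76], [-0.88, 0.07, -0.47], [0.17, -0.88, -0.44]]
[-1.7984, 0.649, -1.3427, -0.1186, -0.2302, -0.1061]
```

Emit:
apply_moves(increments=[[[0, -0.8, 0, 0, 0, 0], [0, -0.8, 0, 0, 0, 0], [0, -0.8, 0, 0, 0, 0], [0, -0.8, 0, 0, 0, 0], [0, -0.8, 0, 0, 0, 0], [0, -0.8, 0, 0, 0, 0]]], gripper=1)

```text
clock: 1.6
tool_pos: [206.1, -616.1, 455.7]
orientation: [[-0.948, -0.0, 0.317], [-0.317, 0.001, -0.948], [-0.0, -1.0, -0.001]]
contact_force: [-0.3, 0.1, -0.0]
finger_gap: 1.0
```

Emit:
apply_moves(increments=[[[-0.9, 0, -0.67, 0, -0.2, 0], [-0.9, 0, -0.67, 0, -0.2, 0], [-0.9, 0, -0.67, 0, -0.2, 0], [-0.9, 0, -0.67, 0, -0.2, 0], [-0.9, 0, -0.67, 0, -0.2, 0], [-0.9, 0, -0.67, 0, -0.2, 0], [-0.9, 0, -0.67, 0, -0.2, 0], [-0.9, 0, -0.67, 0, -0.2, 0]]])

```text
clock: 2.6
tool_pos: [397.1, -341.5, 455.5]
orientation: [[-0.583, -0.002, 0.813], [-0.813, 0.0, -0.583], [0.001, -1.0, -0.002]]
contact_force: [0.2, -0.1, -0.1]
finger_gap: 1.002
```

Run:
```python
from h import *
p1,R1,s=ts(); print(p1,s['joint_positions'])
p,R=pose(0.1,190); print(inc(p1,R1,p,R))
```

```text
[ 397.14605608 -341.46972789  455.46978554] [ 45.24003542  15.35728819 -10.60418933  83.07944283   2.87878625
  81.93848037  -1.03554404]
[-1.129, 0.6446, -0.0162, -0.1417, -0.035, -0.0627]
```

Emit:
apply_moves(increments=[[[-1.0, 0.3, -0.0, -0.14, -0.035, -0.063], [-1.0, 0.3, -0.0, -0.14, -0.035, -0.063], [-1.0, 0.3, -0.0, -0.14, -0.035, -0.063], [-1.0, 0.3, -0.0, -0.14, -0.035, -0.063], [-1.0, 0.3, -0.0, -0.14, -0.035, -0.063], [-1.0, 0.3, -0.0, -0.14, -0.035, -0.063], [-1.0, 0.3, -0.0, -0.14, -0.035, -0.063], [-1.0, 0.3, -0.0, -0.14, -0.035, -0.063]]])

```text
clock: 3.6
tool_pos: [572.2, -98.7, 367.1]
orientation: [[-0.449, -0.458, 0.767], [-0.877, 0.065, -0.475], [0.168, -0.886, -0.431]]
contact_force: [-0.9, -0.0, 0.6]
finger_gap: 0.998
```

Run:
```python
from h import *
p1,R1,s=ts(); print(p1,np.round(s['joint_positions'],1))
p,R=pose(0.1,190); print(inc(p1,R1,p,R))
```

```text
[572.21891968 -98.74084527 367.09592694] [ 13.7  42.2 -15.   57.5   6.6 108.8 -28.7]
[-0.1893, 0.2917, 0.141, -0.0026, -0.001, 0.0002]
```

Emit:
apply_moves(increments=[[[-0.19, 0.29, 0.141, -0.0026, -0.001, 0.0], [-0.19, 0.29, 0.141, -0.0026, -0.001, 0.0], [-0.19, 0.29, 0.141, -0.0026, -0.001, 0.0], [-0.19, 0.29, 0.141, -0.0026, -0.001, 0.0], [-0.19, 0.29, 0.141, -0.0026, -0.001, 0.0]]])

```text
clock: 4.22
tool_pos: [591.6, -61.6, 264.2]
orientation: [[-0.446, -0.461, 0.767], [-0.88, 0.069, -0.47], [0.164, -0.885, -0.437]]
contact_force: [0.7, 0.6, -0.4]
finger_gap: 1.0
```

Run:
```python
from h import *
p1,R1,s=ts(); print(p1,np.round(s['joint_positions'],1))
p,R=pose(0.1,190); print(inc(p1,R1,p,R))
im=shot('wrist','w1.png')
print([(np.round(d['box']).tolist(),round(float(d['p']),2)) for d in models.find_in('wrist','knob_grip')][:3])
```

```text
[591.60332486 -61.56772406 264.16193668] [ 11.2  47.2 -15.3  63.6   6.3  98.  -31.8]
[0.006, 0.009, 0.0023, -0.0011, 0.0007, -0.0003]
[([283.0, 196.0, 49.0, 57.0], 0.76), ([284.0, 199.0, 54.0, 60.0], 0.17)]
```

View pics/w1.png

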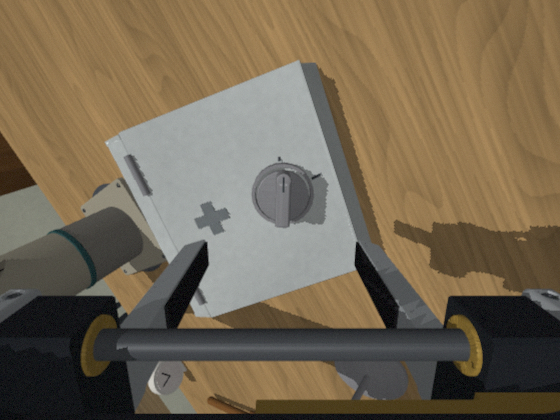

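```bash
cat >> h.py <<'E'
def wproj(P,p,R):
    c=imaging.camera_info('wrist'); M=np.array(c['mount']); Pt=(np.array(P,float).reshape(-1,3)-p)@R
    Pc=(Pt-M[:3,3])@M[:3,:3]; K=np.array(c['K']); q=Pc@K.T; return q[:,:2]/q[:,2:]
def knobpts(theta,off=(0,0,0)):
    k,zo,d=geom(off); n=Ro.from_rotvec(zo*(1.31-theta)).apply(d); y=np.cross(zo,n)
    ph=np.linspace(0,2*np.pi,73)
    ring=lambda r,h:k+h*zo+r*(np.outer(np.cos(ph),n)+np.outer(np.sin(ph),y))
    bar=lambda h:np.array([k+h*zo+a*n+b*y for a,b in[(-28,-8),(32,-8),(32,8),(-28,8),(-28,-8)]])
    return ring(36.5,11),ring(30,20),bar(50),bar(20)
def overlay(im,p,R,theta,off,fn,f=7,crop=(225,140,115,85)):
    x,y,w,h=crop; z=cv2.resize(cv2.cvtColor(im,cv2.COLOR_RGB2BGR)[y:y+h,x:x+w],None,fx=f,fy=f,interpolation=cv2.INTER_CUBIC)
    z0=z.copy()
    for L,c in zip(knobpts(theta,off),[(0,0,255),(0,255,0),(255,0,0),(255,0,255)]):
        q=((wproj(L,p,R)-[x-.5,y-.5])*f).astype(np.int32); cv2.polylines(z,[q.reshape(-1,1,2)],False,c,1)
    B=[(-110,-130,65),(-110,130,65),(80,130,166),(80,-130,166),(-110,-130,65)]
    B=np.array(B)@Rz(BOX[2]).T+[BOX[0],BOX[1],0]+np.array(off)
    q=((wproj(B,p,R)-[x-.5,y-.5])*f).astype(np.int32); cv2.polylines(z,[q.reshape(-1,1,2)],False,(0,255,255),1)
    cv2.imwrite('pics/'+fn,z); cv2.imwrite('pics/raw_'+fn,z0)
E
python3 - <<'E'
from h import *
p,R,s=ts(); im=cv2.cvtColor(cv2.imread('pics/w1.png'),cv2.COLOR_BGR2RGB)
overlay(im,p,R,0.1,(0,0,0),'o1.png')
overlay(im,p,R,0.1,(0,0,0),'o1b.png',2.8,(90,40,285,210))
E
```

```text
(no output)
```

View pics/o1.png

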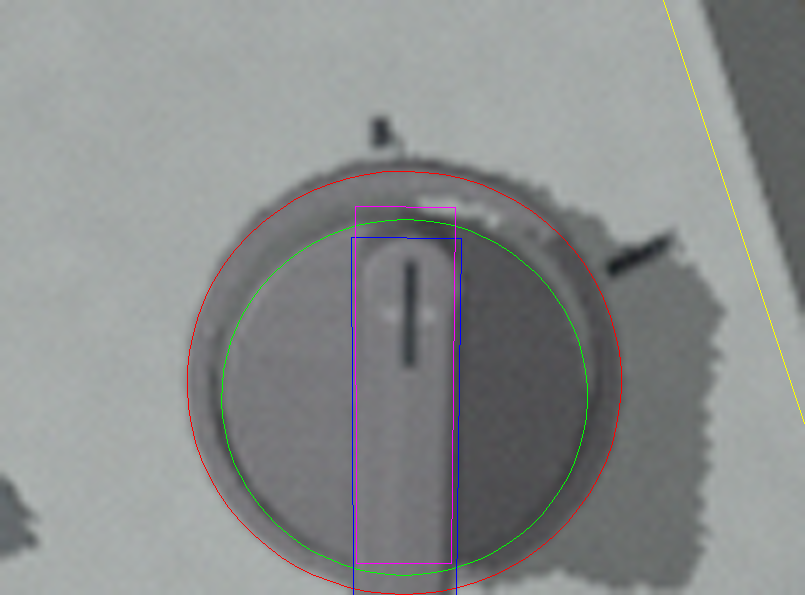

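View pics/raw_o1.png

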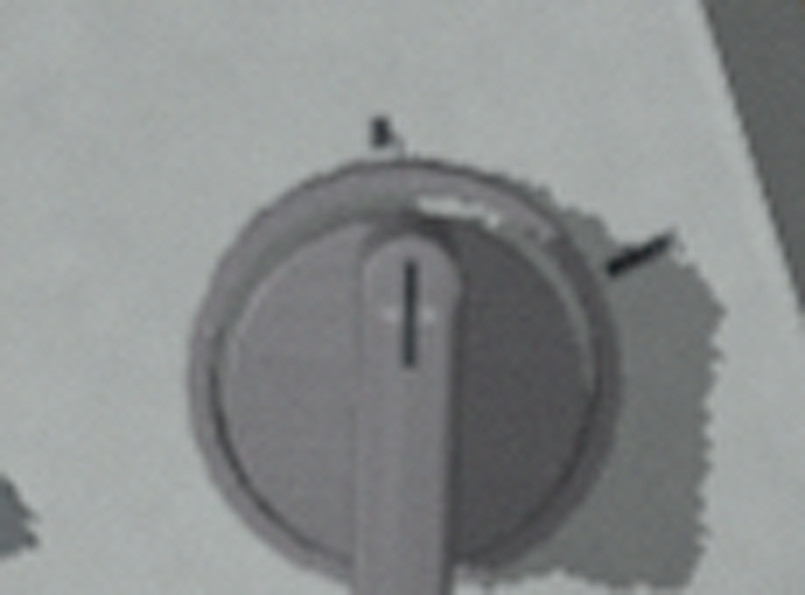

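View pics/o1b.png

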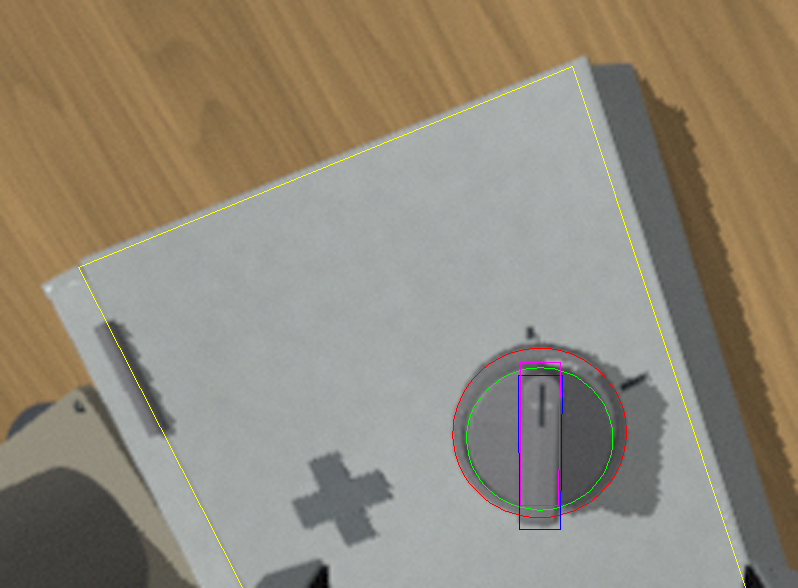

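Run:
```python
from h import *
p,R,s=ts()
n=-pose(.125,0)[1][:,0]; off=0.6*n; print(off)
for h in (62,37):
  P,Q=pose(.125,h,off); print(inc(p,R,P,Q))
```

```text
[ 0.2796547   0.5201519  -0.10599646]
[0.0058, 0.4331, 0.0019, -0.0008, 0.0089, -0.0001]
[0.0059, 0.5165, 0.0017, -0.0008, 0.0089, -0.0001]
```

Emit:
apply_moves(increments=[[[0.006, 0.25, 0.002, -0.001, 0.009, 0], [0.006, 0.433, 0.002, -0.001, 0.009, 0], [0.006, 0.433, 0.002, -0.001, 0.009, 0], [0.006, 0.433, 0.002, -0.001, 0.009, 0], [0.006, 0.433, 0.002, -0.001, 0.009, 0], [0.006, 0.433, 0.002, -0.001, 0.009, 0], [0.006, 0.433, 0.002, -0.001, 0.009, 0]]])

```text
clock: 5.2
tool_pos: [530.7, -53.0, 147.6]
orientation: [[-0.465, -0.466, 0.753], [-0.868, 0.07, -0.492], [0.177, -0.882, -0.437]]
contact_force: [-0.2, 0.1, 0.3]
finger_gap: 0.999
```

Run:
```python
from h import *
im=shot('wrist','w2.png')
p,R,s=ts(); print(p,s['clock'],np.round(s['contact_force'],2),np.round(s['joint_positions'],1),np.abs(s['qvel']).max())
n=-pose(.125,0)[1][:,0]; off=0.6*n
for h in (62,37):
  P,Q=pose(.125,h,off); print(inc(p,R,P,Q))
overlay(im,p,R,.125,off,'o2.png',3,(150,40,260,200))
```

```text
[530.48380677 -52.99883311 147.39952919] 5.25 [0.33 0.   0.04] [ 12.2  48.1 -15.1  82.3   6.9  78.9 -34.4] 0.4295684984728231
[0.0024, -0.0045, 0.0007, 0.0009, 0.0004, 0.0002]
[0.0024, 0.0788, 0.0009, 0.0009, 0.0004, 0.0002]
```

View pics/o2.png

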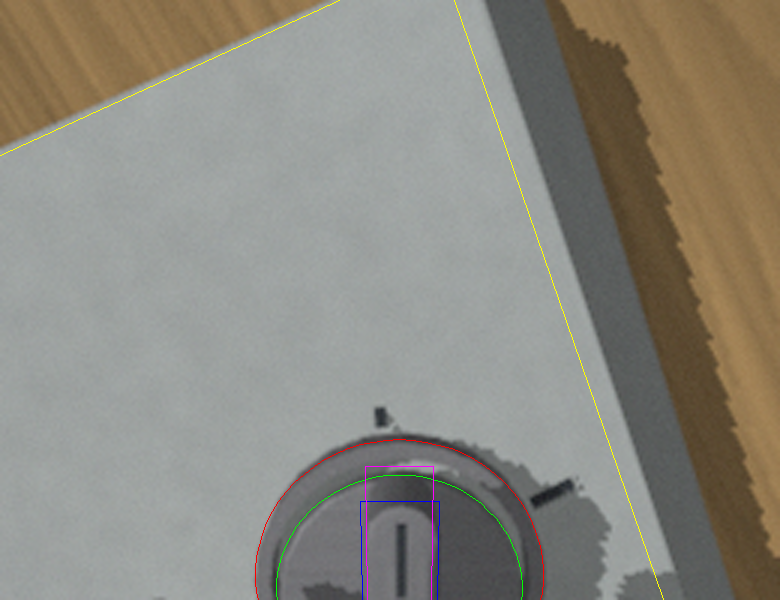

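View pics/w2.png

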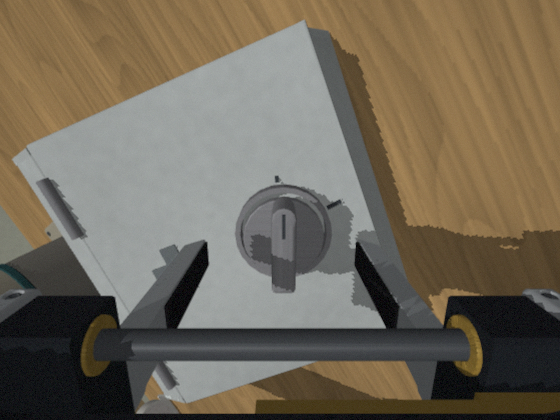

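Emit:
apply_moves(increments=[[[0.0024, 0.04, 0.001, 0.001, 0, 0], [0.0024, 0.078, 0.001, 0.001, 0, 0], [0.0024, 0.078, 0.001, 0.001, 0, 0], [0.0024, 0.078, 0.001, 0.001, 0, 0], [0.0024, 0.078, 0.001, 0.001, 0, 0]]])

```text
clock: 5.88
tool_pos: [519.2, -52.1, 126.6]
orientation: [[-0.465, -0.465, 0.754], [-0.868, 0.069, -0.493], [0.177, -0.883, -0.435]]
contact_force: [0.3, -0.3, 0.0]
finger_gap: 0.995
```

```bash
cat >> h.py <<'E'
def rep(theta=.125):
    p,R,s=ts(); k,zo,d=geom(0.6*(-pose(.125,0)[1][:,0]))
    v=p-k; n=-R[:,0]; 
    ang=1.31-np.arctan2(np.dot(np.cross(d,n),zo),np.dot(n,d))
    F=np.array(s['contact_force'])
    print('t',round(s['clock'],2),'h %.2f'%(v@zo),'lateral along n %.2f across %.2f'%(v@n,v@np.cross(zo,n)),'theta %.3f'%ang,'tilt %.2f deg'%np.degrees(np.arccos(min(1,-R[:,1]@zo))),'F out %.1f n %.1f y %.1f'%(F@zo,F@n,F@np.cross(zo,n)),'M',np.round(np.array(s['torque'])@np.column_stack([n,np.cross(zo,n),zo]),2),'gap %.1f mm'%(s['finger_gap']*94),'q',np.round(s['joint_positions'],0).tolist())
E
python3 -c "
from h import *
rep()"
```

```text
t 5.88 h 36.96 lateral along n -0.09 across 0.06 theta 0.124 tilt 0.05 deg F out 0.2 n -0.1 y -0.4 M [-0.41 -0.14  0.01] gap 93.5 mm q [12.0, 49.0, -15.0, 85.0, 7.0, 75.0, -35.0]
```

Emit:
apply_moves(increments=[[[0, 0, 0, 0, 0, 0], [0, 0, 0, 0, 0, 0], [0, 0, 0, 0, 0, 0], [0, 0, 0, 0, 0, 0], [0, 0, 0, 0, 0, 0], [0, 0, 0, 0, 0, 0], [0, 0, 0, 0, 0, 0], [0, 0, 0, 0, 0, 0]]], gripper=-1, grip_force=15)

```text
clock: 6.88
tool_pos: [519.2, -52.3, 126.3]
orientation: [[-0.465, -0.465, 0.754], [-0.868, 0.069, -0.493], [0.177, -0.883, -0.435]]
contact_force: [3.7, -2.3, -3.0]
finger_gap: 0.183
```

```bash
python3 -c "
from h import *
rep(); shot('side','s2.png')"
```

```text
t 6.88 h 36.71 lateral along n -0.24 across -0.08 theta 0.124 tilt 0.07 deg F out -0.7 n 0.2 y -5.2 M [-2.04 -0.11 -0.04] gap 17.2 mm q [12.0, 49.0, -15.0, 85.0, 7.0, 75.0, -35.0]
```

Emit:
apply_moves(increments=[[[0, 0, 0.0005, 0, 0, 0], [0, 0, 0.0005, 0, 0, 0], [0, 0.007, 0.0005, 0, 0, 0], [0, 0.014, 0.0005, 0, 0, 0], [0, 0.021, 0.0005, 0, 0, 0], [0, 0.028, 0.0005, 0, 0, 0], [0, 0.028, 0.0005, 0, 0, 0], [0, 0.028, 0.0005, 0, 0, 0]]], gripper=-1, grip_force=60)

```text
clock: 7.92
tool_pos: [516.7, -52.2, 120.0]
orientation: [[-0.466, -0.462, 0.755], [-0.867, 0.068, -0.493], [0.177, -0.884, -0.432]]
contact_force: [5.8, -2.3, 4.2]
finger_gap: 0.163
```

```bash
python3 -c "
from h import *
rep()"
```

```text
t 7.92 h 30.04 lateral along n -0.19 across -0.96 theta 0.124 tilt 0.17 deg F out 6.6 n 0.0 y -3.6 M [-1.28  0.03 -0.02] gap 15.3 mm q [12.0, 49.0, -15.0, 86.0, 7.0, 74.0, -35.0]
```

Emit:
apply_moves(increments=[[[0, 0.006, 0, 0, 0, 0], [0, 0.006, 0, 0, 0, 0], [0, 0.006, 0, 0, 0, 0]]])

```text
clock: 8.3
tool_pos: [516.0, -52.1, 118.6]
orientation: [[-0.466, -0.462, 0.755], [-0.867, 0.068, -0.493], [0.176, -0.884, -0.432]]
contact_force: [6.0, -2.9, 5.1]
finger_gap: 0.168
```

```bash
python3 -c "
from h import *
rep()"
```

```text
t 8.3 h 28.43 lateral along n -0.15 across -0.94 theta 0.124 tilt 0.18 deg F out 7.5 n -0.6 y -3.7 M [-1.17  0.12 -0.02] gap 15.8 mm q [12.0, 49.0, -15.0, 86.0, 7.0, 74.0, -35.0]
```

Emit:
apply_moves(increments=[[[0, 0, 0, 0, 0.03, 0], [0, 0, 0, 0, 0.06, 0], [0, 0, 0, 0, 0.09, 0], [0, 0, 0, 0, 0.12, 0], [0, 0, 0, 0, 0.15, 0], [0, 0, 0, 0, 0.15, 0]]])

```text
clock: 9.05
tool_pos: [516.1, -52.2, 118.6]
orientation: [[-0.758, -0.462, 0.461], [-0.548, 0.068, -0.834], [0.354, -0.885, -0.304]]
contact_force: [4.5, -2.9, 4.4]
finger_gap: 0.17
```

```bash
python3 -c "
from h import *
rep()"
```

```text
t 9.05 h 28.51 lateral along n 0.38 across -1.09 theta 0.597 tilt 0.22 deg F out 6.2 n 0.3 y -3.1 M [-1.17 -0.42 -0.04] gap 16.0 mm q [8.0, 48.0, -7.0, 86.0, 2.0, 73.0, -57.0]
```

Turning freely past the stop, with no torque build-up. Continue to θ ≈ 1.27 (another 0.673 rad = 0.214 units).

Emit:
apply_moves(increments=[[[0, 0, 0, 0, 0.03, 0], [0, 0, 0, 0, 0.06, 0], [0, 0, 0, 0, 0.09, 0], [0, 0, 0, 0, 0.12, 0], [0, 0, 0, 0, 0.15, 0], [0, 0, 0, 0, 0.18, 0], [0, 0, 0, 0, 0.21, 0], [0, 0, 0, 0, 0.214, 0], [0, 0, 0, 0, 0.214, 0]]])

```text
clock: 10.18
tool_pos: [516.2, -52.5, 118.6]
orientation: [[-0.88, -0.461, -0.111], [0.09, 0.068, -0.994], [0.466, -0.885, -0.018]]
contact_force: [7.1, -3.6, 5.9]
finger_gap: 0.164
```

```bash
python3 -c "
from h import *
rep()"
```

```text
t 10.18 h 28.51 lateral along n 1.12 across -0.91 theta 1.268 tilt 0.23 deg F out 8.7 n 3.8 y -2.7 M [-0.66 -1.03  0.03] gap 15.4 mm q [2.0, 48.0, 5.0, 87.0, -5.0, 73.0, -88.0]
```

Emit:
apply_moves(increments=[[[0, -0.006, 0, 0, 0, 0], [0, -0.012, 0, 0, 0, 0], [0, -0.018, 0, 0, 0, 0], [0, -0.024, 0, 0, 0, 0], [0, -0.028, 0, 0, 0, 0], [0, -0.028, 0, 0, 0, 0]]])

```text
clock: 10.92
tool_pos: [519.7, -53.0, 125.2]
orientation: [[-0.88, -0.462, -0.111], [0.09, 0.068, -0.994], [0.467, -0.884, -0.018]]
contact_force: [5.0, -3.6, 0.4]
finger_gap: 0.163
```

```bash
python3 -c "
from h import *
rep()"
```

```text
t 10.93 h 36.06 lateral along n 1.10 across -0.93 theta 1.268 tilt 0.18 deg F out 2.9 n 4.6 y -3.0 M [-0.72 -1.43  0.02] gap 15.3 mm q [2.0, 48.0, 5.0, 86.0, -5.0, 74.0, -88.0]
```

Emit:
apply_moves(increments=[[[0, -0.004, 0, 0, 0, 0], [0, -0.008, 0, 0, 0, 0], [0, -0.01, 0, 0, 0, 0], [0, -0.01, 0, 0, 0, 0]]])

```text
clock: 11.42
tool_pos: [520.3, -53.1, 126.6]
orientation: [[-0.879, -0.464, -0.111], [0.09, 0.068, -0.994], [0.468, -0.883, -0.018]]
contact_force: [4.2, -3.2, -7.0]
finger_gap: 0.166
```

```bash
python3 -c "
from h import *
rep()"
```

```text
t 11.43 h 37.54 lateral along n 0.95 across -0.90 theta 1.268 tilt 0.12 deg F out -4.0 n 7.2 y -2.9 M [-0.77 -2.17  0.  ] gap 15.6 mm q [2.0, 48.0, 5.0, 85.0, -5.0, 75.0, -88.0]
```

Emit:
apply_moves(increments=[[[0, -0.004, 0, 0, 0, 0.003], [0, -0.008, 0, 0, 0, 0.005], [0, -0.008, 0, 0, 0, 0.005]]])

```text
clock: 11.8
tool_pos: [520.7, -53.1, 128.6]
orientation: [[-0.886, -0.451, -0.111], [0.09, 0.066, -0.994], [0.455, -0.89, -0.018]]
contact_force: [3.4, -4.5, -13.3]
finger_gap: 0.165
```

```bash
python3 -c "
from h import *
rep()"
```

```text
t 11.8 h 39.45 lateral along n 0.94 across -0.84 theta 1.268 tilt 0.88 deg F out -9.9 n 9.5 y -4.4 M [-1.02 -2.53 -0.01] gap 15.5 mm q [2.0, 47.0, 5.0, 86.0, -5.0, 74.0, -88.0]
```

Emit:
apply_moves(increments=[[[0, 0, 0, 0, 0, 0], [0, 0, 0, 0, 0, 0], [0, 0, 0, 0, 0, 0], [0, 0, 0, 0, 0, 0], [0, 0, 0, 0, 0, 0], [0, 0, 0, 0, 0, 0], [0, 0, 0, 0, 0, 0], [0, 0, 0, 0, 0, 0], [0, 0, 0, 0, 0, 0]]])

```text
clock: 12.92
tool_pos: [520.6, -53.1, 128.4]
orientation: [[-0.885, -0.451, -0.111], [0.09, 0.066, -0.994], [0.456, -0.89, -0.018]]
contact_force: [2.9, -4.0, -12.4]
finger_gap: 0.164
```

```bash
python3 -c "
from h import *
rep(); im=shot('side','s3.png'); cv2.imwrite('pics/s3z.png',cv2.resize(cv2.imread('pics/s3.png')[150:290,215:375],None,fx=4.5,fy=4.2,interpolation=cv2.INTER_CUBIC)); rep()"
```

```text
t 12.93 h 39.34 lateral along n 0.95 across -0.83 theta 1.268 tilt 0.87 deg F out -9.3 n 8.6 y -3.9 M [-0.98 -2.48  0.03] gap 15.4 mm q [2.0, 47.0, 5.0, 86.0, -5.0, 74.0, -88.0]
t 12.97 h 39.37 lateral along n 0.96 across -0.88 theta 1.268 tilt 0.87 deg F out -9.0 n 8.2 y -4.0 M [-0.99 -2.47  0.08] gap 15.2 mm q [2.0, 47.0, 5.0, 86.0, -5.0, 74.0, -88.0]
```

View pics/s3z.png

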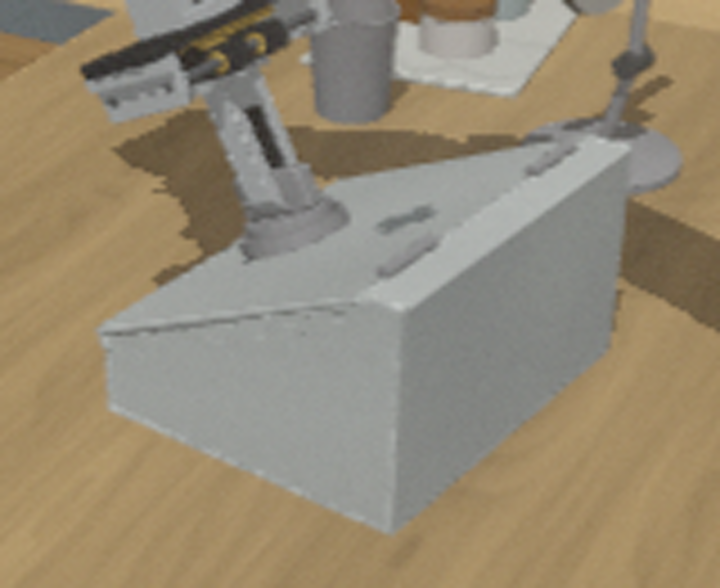

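Emit:
apply_moves(increments=[[[0, 0.006, 0, 0, 0, -0.003], [0, 0.012, 0, 0, 0, -0.005], [0, 0.015, 0, 0, 0, -0.005], [0, 0.015, 0, 0, 0, -0.005], [0, 0.015, 0, 0, 0, -0.005]]])

```text
clock: 13.6
tool_pos: [519.9, -53.0, 125.9]
orientation: [[-0.88, -0.463, -0.111], [0.09, 0.068, -0.994], [0.467, -0.884, -0.018]]
contact_force: [5.3, -5.5, -4.1]
finger_gap: 0.164
```

```bash
python3 -c "
from h import *
rep()"
```

```text
t 13.6 h 36.75 lateral along n 0.99 across -0.89 theta 1.268 tilt 0.16 deg F out -0.8 n 7.1 y -4.9 M [-0.95 -2.08  0.03] gap 15.4 mm q [2.0, 48.0, 5.0, 86.0, -5.0, 74.0, -88.0]
```

Emit:
apply_moves(increments=[[[0, 0, 0, 0, 0, 0], [0, 0, 0, 0, 0, 0], [0, 0, 0, 0, 0, 0], [0, 0, 0, 0, 0, 0], [0, 0, 0, 0, 0, 0], [0, 0, 0, 0, 0, 0]]], gripper=0.4)

```text
clock: 14.35
tool_pos: [518.6, -52.1, 125.5]
orientation: [[-0.878, -0.465, -0.111], [0.089, 0.069, -0.994], [0.47, -0.882, -0.019]]
contact_force: [-0.6, 0.0, -1.1]
finger_gap: 0.696
```

```bash
python3 -c "
from h import *
rep()"
```

```text
t 14.35 h 35.72 lateral along n -0.21 across -0.10 theta 1.267 tilt 0.09 deg F out -1.2 n 0.0 y -0.1 M [-0.02 -0.41  0.04] gap 65.4 mm q [2.0, 48.0, 5.0, 86.0, -5.0, 74.0, -88.0]
```

Emit:
apply_moves(increments=[[[0, -0.1, 0, 0, 0, 0], [0, -0.25, 0, 0, 0, 0], [0, -0.4, 0, 0, 0, 0], [0, -0.5, 0, 0, 0, 0], [0, -0.5, 0, 0, 0, 0], [0, -0.5, 0, 0, 0, 0]]])

```text
clock: 15.1
tool_pos: [587.4, -62.3, 256.8]
orientation: [[-0.877, -0.467, -0.111], [0.089, 0.069, -0.994], [0.472, -0.881, -0.019]]
contact_force: [-0.5, -0.2, 0.5]
finger_gap: 0.701
```

Run:
```python
from h import *
rep(); im=shot('wrist','w4.png'); p,R,s=ts()
off=0.6*(-pose(.125,0)[1][:,0])
overlay(im,p,R,1.268,off,'o4.png',4,(190,120,190,150))
shot('top','t4.png'); 
for n in('side','top'):
  shot(n,n+'4.png')
  for t in ['mirror','pin_dish','steel_cup','sunglasses']:
    print(n,t,[(np.round(d['box']).tolist(),round(float(d['p']),2)) for d in models.find_in(n,t)][:1])
```

```text
t 15.1 h 184.29 lateral along n -1.00 across 0.02 theta 1.267 tilt 0.20 deg F out 0.2 n -0.6 y -0.3 M [-0.02 -0.39 -0.01] gap 65.9 mm q [2.0, 47.0, 5.0, 65.0, -5.0, 96.0, -89.0]
side mirror [([351.0, 153.0, 35.0, 87.0], 0.73)]
side pin_dish [([133.0, 305.0, 49.0, 34.0], 0.72)]
side steel_cup [([292.0, 164.0, 18.0, 32.0], 0.89)]
side sunglasses [([204.0, 340.0, 88.0, 65.0], 0.79)]
top mirror [([434.0, 230.0, 78.0, 46.0], 0.6)]
top pin_dish [([136.0, 152.0, 41.0, 37.0], 0.98)]
top steel_cup [([419.0, 153.0, 31.0, 33.0], 0.84)]
top sunglasses [([133.0, 227.0, 55.0, 38.0], 0.56)]
```

View pics/o4.png

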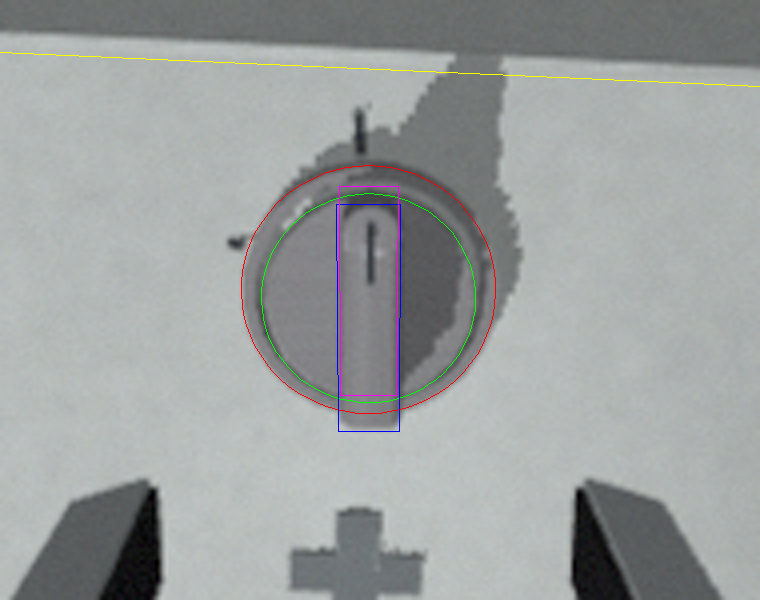

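View pics/side4.png

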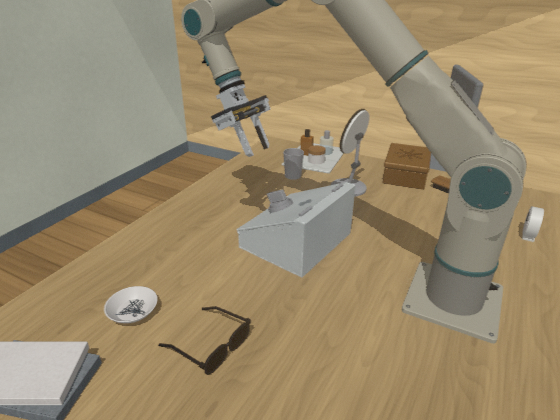

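```bash
python3 -c "
from h import *
rep(); print(manip.finish_job())"
```

```text
t 15.7 h 185.75 lateral along n -0.12 across -0.02 theta 1.267 tilt 0.08 deg F out 0.3 n -0.4 y 0.2 M [ 0.03 -0.44  0.01] gap 65.6 mm q [2.0, 47.0, 5.0, 65.0, -5.0, 97.0, -89.0]
the job is handed in; nothing more can be done
None
```

The box is locked and shut, the catch held under the tug, and I handed the job in at 15.7 s; it gave no verdict.

- **Turning:** I gripped the bar, pushed the knob in about 8.3 mm, and turned it clockwise from about 0.12 to 1.27 rad. I then let it spring back out.
- **Tug:** I pulled straight out for a little over 1 s. The force read 9–10 N outward and the knob lifted about 2.7 mm. From that I work out the keeper was drawn about 2.1 mm, though I could not measure it directly. There was also an unwanted side load of about 8–9 N along the slope.
- **Last checks:** I eased back to zero load, released and backed off. The wrist picture shows the nose at the front-edge mark, and the model overlay matches a sprung-out knob on a shut lid to about 1 mm.
- **Bystanders:** The mirror, dish and cup were found within about 3 pixels of where they started. In the last top picture the sunglasses box came back 8 pixels lower and shorter, with low confidence (0.56). The side camera has them within 1 pixel, so I took that as a detection error. The arm never went near them.

No check failed.

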